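# Put the watch movements under their dust covers

### The job

Close up the watchmaker's bench for the night: set the long dish on the low shelf, inside the outline of the one free place (marked by a printed dark dot), lengthwise front to back, to complete the row of three, and put on every dish the dust cover that matches its shape, fully seated on the dish's rim. Set things down gently, leave the two dishes already on the shelf in their places, and do not disturb the blower, the screwdriver stand or the amber jar.

Things in the scene. Friction and masses are not known exactly. Their poses are not given: they have to be found in the camera images.
- shelf: Fixed low aluminium shelf on two grey side panels, 150 (x, front to back) x 360 (y) mm, top surface 40 mm above its origin; origin at bench level under its centre. Three outlined places, each 124 (x) x 80 (y) mm, lie side by side at y = -115, 0 and +115 mm in the shelf's frame; two hold a dish, one is free.
- free (a point): Centre of the free outlined place, on the shelf's top surface (marked by a printed dark dot 32 mm across). Its axes are parallel to the shelf's.
- round_dish: Loose black round movement dish standing on the shelf, origin at the centre of its underside, z up. Base 70 mm diameter, 20 mm high; on its top a steel boss 53 mm diameter, 8 mm high (bevelled), with a watch movement up to 34 mm above the origin. Its cover rests on the base's rim, around the boss. 0.25 kg.
- square_dish: Loose black square movement dish standing on the shelf, origin at the centre of its underside. Base 66 x 66 mm, 20 mm high; boss 44 x 44 x 8 mm on top, with a watch movement up to 34 mm above the origin. Its cover rests on the base's rim, around the boss. 0.25 kg.
- long_dish: Loose black oblong movement dish, at the start on the bench, origin at the centre of its underside. Base 104 (x) x 60 (y) mm, 20 mm high (grip it across the 60 mm sides); boss 80 (x) x 37 (y) x 8 mm on top with two movements up to 34 mm above the origin. Its cover rests on the base's rim, around the boss. 0.25 kg.
- round_cover: Loose round pale-blue opaque dust cover, hollow, open side down on the bench; origin at the centre of its lower rim plane. Outside 68 mm diameter, inside 60 mm diameter, 32 mm high, cavity 28 mm deep; on top a central round knob 22 mm diameter from 32 to 56 mm above the origin. Seated, its origin is 20 mm above its dish's origin. 0.09 kg.
- square_cover: Loose square pale-blue opaque dust cover, hollow, open side down; origin at the centre of its lower rim plane. Outside 59 x 59 mm, inside 51 x 51 mm, 32 mm high, cavity 28 mm deep; on top a central bar grip 40 (x) x 14 (y) mm from 32 to 56 mm above the origin. Seated (any quarter turn), its origin is 20 mm above its dish's origin. 0.09 kg.
- long_cover: Loose oblong pale-blue opaque dust cover, hollow, open side down; origin at the centre of its lower rim plane. Outside 95 (x) x 52 (y) mm, inside 87 x 44 mm, 32 mm high, cavity 28 mm deep; on top a central bar grip 50 (x) x 14 (y) mm from 32 to 56 mm above the origin. Seated (either way round), its origin is 20 mm above its dish's origin. 0.09 kg.
- blower: Bystander, loose, to be left alone: blue rubber air blower standing upright, 68 mm diameter, 110 mm high, origin under its centre.
- driver_stand: Bystander, loose, to be left alone: round screwdriver stand, 90 mm diameter, 99 mm high with its drivers, origin under its centre.
- cleaner: Bystander, loose, to be left alone: amber glass jar, 44 mm diameter, 85 mm high, origin under its centre.
There are look-alikes about, which are no part of the job. What is shaped like the long_cover but green, pink or red is not meant.

How it is judged:
At the end, for the whole second after the job is handed in: Each dish stands upright on the shelf under its own cover, seated level (origin 17 to 23 mm above the dish's, within 8 mm sideways). Long dish within 16 mm of the free place's centre, turned under 0.2 rad from the shelf; the other two dishes within 20 mm of their start. All at rest (horizontal distance between round_cover and round_dish below 0.008 m and z of round_cover in the frame of round_dish between 0.017 and 0.023 m and angle between each of round_cover, round_dish, square_cover, square_dish, long_cover, long_dish's own z axis and vertical below 0.08 rad and z of round_dish in the frame of shelf between 0.036 and 0.044 m and linear speed of each of round_cover, round_dish, square_cover, square_dish, long_cover, long_dish below 0.02 m/s and horizontal distance between square_cover and square_dish below 0.008 m and z of square_cover in the frame of square_dish between 0.017 and 0.023 m and z of square_dish in the frame of shelf between 0.036 and 0.044 m and horizontal distance between long_cover and long_dish below 0.008 m and z of long_cover in the frame of long_dish between 0.017 and 0.023 m and z of long_dish in the frame of shelf between 0.036 and 0.044 m and horizontal distance between long_dish and free below 0.016 m and angle between the x axis of long_dish and the x axis of shelf, either way round below 0.2 rad and distance of each of round_dish, square_dish from where it was at the start of the episode below 0.02 m); the robot touches nothing.
It fails at once if the air blower is pushed away or tipped over (distance of blower from where it was at the start of the episode above 0.03 m or angle between blower's own z axis and vertical above 0.5 rad).
It fails at once if the screwdriver stand is pushed away or tipped over (distance of driver_stand from where it was at the start of the episode above 0.03 m or angle between driver_stand's own z axis and vertical above 0.5 rad).
It fails at once if the amber jar is pushed away or tipped over (distance of cleaner from where it was at the start of the episode above 0.03 m or angle between cleaner's own z axis and vertical above 0.5 rad).
It fails at once if a cover or dish is dropped (falls freely, over 0.7 m/s, as from over 25 mm) ((linear speed of round_cover above 0.7 m/s and contact force between the fingers and round_cover below 0.1 N) or (linear speed of round_dish above 0.7 m/s and contact force between the fingers and round_dish below 0.1 N) or (linear speed of square_cover above 0.7 m/s and contact force between the fingers and square_cover below 0.1 N) or (linear speed of square_dish above 0.7 m/s and contact force between the fingers and square_dish below 0.1 N) or (linear speed of long_cover above 0.7 m/s and contact force between the fingers and long_cover below 0.1 N) or (linear speed of long_dish above 0.7 m/s and contact force between the fingers and long_dish below 0.1 N)).
It also fails if it takes over 72 s, if anything falls off the work surface, if the arm or the gripper's body presses on something with over 40 N, if the wrist force passes 120 N, or if a joint passes its speed limit or range.

### The arm

A 6-joint arm with a two-finger parallel gripper is mounted at the origin on the work surface. World frame = base frame: x ahead of the robot, y to its left, z up, the work surface at z = 0. Lengths are in m, angles in rad, forces in N, time in s.
With the tool pointing down it reaches from about 0.275 to 0.825 m from the base axis. Payload 4.9 kg.
Tool frame: the origin (TCP) lies at the very end of the fingers, on their centre line; the grasp point (between the pads) lies 19 mm behind it (hold_point_z is the z of the grasp point in the tool frame, in m); z points along the fingers, y is the line along which they close (so a half turn about z gives the same grasp; the last joint's range is limited). The gripper opens to 85 mm and grips with 20 to 120 N. Pads are 22 mm wide; open, the fingers measure 114 mm over their backs; the gripper's body (76 mm by 85 mm) begins 54 mm behind the grasp point. The pads swing forward as they close: fully open they stand 13 mm farther back than shut.
Start: joints at [1.164, 0.326, -0.193, 1.052, 0, 1.437], TCP at [0.148, 0.53, 0.231] pointing down, gripper open.
Joint ranges: [-2.65, 2.65], [-0.97, 1.79], [-1.3, 1.35], [-1.93, 2.1], [-1.47, 1.37], [-3.14, 3.14]. Speed limits (rad/s): [2.57, 2.57, 3.14, 3.14, 3.14, 3.14].

### API

Orientations are given as a unit quaternion [x, y, z, w].
In Python, from cell import * gives the robot as it stands. The module is installed in compiled form; this text tells all that it offers.
- The arm moves only by the tool carry_out, never from a script. Its argument "motion" is a list that holds one entry, the list of rows, each a list of 7 numbers: the closure in counts, from 0 (fully open) to 255 (shut), then the shift along the tool's x, y, z in cm, then the turn, a rotation vector about the tool's x, y, z in degrees. A call has 1 to 5 rows; each row is the pose to reach, as a shift and turn from the pose commanded when the call began, along the tool's axes at that moment; what a row does not reach only later rows make up. A row lasts 1/10 s, in which the tool goes at most 50 mm and 8.59 degrees, less where a joint would pass 70% of its speed; a pose out of reach is approached as far as the arm can. A call with a gripper value outside its range is refused whole. The fingers move at their own pace and stop on an object; the grip force is fixed at half the most. Time passes only in rows, so rows that repeat a pose let the fingers close. It gives the time, the measured TCP pose, the force, the opening and the grip force at its end, in the units of the state.
- observe(): the state, without advancing time (a new reading comes with each control period).
- read_camera(name): name is "side" or "top"; returns the picture (384x512x3 uint8, blue, green, red); there is no depth.
- camera_model(name): a dict with "camera_matrix" (3x3 intrinsics, pixels), "origin" and "rotation" of the camera in the world. Camera axes: x right, y up, looking along -z (the intrinsics and any distortion apply to the point x, -y, -z); pixel columns grow to the right and rows downward; lengths in m; the calibration is good to about 2 mm. A picture is of the moment at which its call begins. camera_model takes no time and is no camera call.
- sign_off(): hands the job in; it is judged then, once.
The state is a dict: "time_s": time; "qpos": joint angles; "qd": joint speeds; "joint_torque": joint torques, N m; "tcp_pos": TCP position; "ee_rot": TCP orientation; "wrist_force": force on the tool from outside, world axes, zero at the start; "torque": the same for the moment, N m; "finger_gap": finger opening in m; "gripper_force": force on a finger pad.
Only numpy, scipy, OpenCV 4.12 (cv2) and the standard library are available. Lean on these libraries where they do the work, as an engineer would, in place of code of your own. Each camera call takes 0.05 s, during which the arm holds its last target. There are 200 camera calls.

## Working session

There is one attempt and no reset: what is moved stays moved. The work goes in short steps, Python scripts to look and compute and a tool call to move; the robot and the scene stay as the last step left them, time stands still between calls to the robot, and variables do not carry over. Pictures are saved under pics/ and viewed, at most 10 in all, crops included, and the job is handed in when it is done.

Besides the shell and the picture viewer there is one more tool, called after ">>>" as name(argument=value, ...), one argument or row to a line, values as JSON. carry_out: Moves the arm, as the interface text tells. Its arguments: {"type":"object","properties":{"motion":{"type":"array"}},"required":["motion"]}

```bash
mkdir -p pics
python3 - <<'E'
from cell import *
import cv2
for n in("top","side"):
    cv2.imwrite(f"pics/{n}0.png",read_camera(n)); print(n,camera_model(n))
print(observe())
E
```

```text
top {'camera_matrix': array([[367.80751055,   0.        , 255.4411407 ],
       [  0.        , 367.80751055, 190.44746442],
       [  0.        ,   0.        ,   1.        ]]), 'origin': array([0.37138099, 0.05527533, 1.09732246]), 'rotation': array([ 0.03599856, -0.05003466, -0.69694771,  0.714468  ])}
side {'camera_matrix': array([[443.87047365,   0.        , 263.94233595],
       [  0.        , 443.87047365, 194.68564536],
       [  0.        ,   0.        ,   1.        ]]), 'origin': array([ 0.03245697, -0.80455087,  0.72312104]), 'rotation': array([ 0.45064939, -0.11748383, -0.20922896,  0.85984645])}
{'time_s': 0.1, 'qpos': array([ 1.16379271e+00,  3.26881303e-01, -1.93442590e-01,  1.05203285e+00,
       -1.28461268e-05,  1.43661671e+00]), 'qd': array([ 0.00062485, -0.00180752,  0.00193247, -0.00085364,  0.00068274,
        0.00051174]), 'joint_torque': array([ 1.38693671e-03, -4.44240224e+01,  2.63038015e+01,  7.87273224e-03,
       -1.04336093e-04, -3.58211125e-06]), 'tcp_pos': array([0.14797567, 0.52918724, 0.23058955]), 'ee_rot': array([ 1.35989285e-01,  9.90710001e-01, -7.53537017e-04, -2.02361928e-04]), 'wrist_force': array([ 0.43154713,  0.37619596, -0.28639824]), 'torque': array([ 0.02273057, -0.02824774, -0.03897145]), 'gripper_force': 0.0, 'finger_gap': 0.0848885836770154}
```

View pics/top0.png

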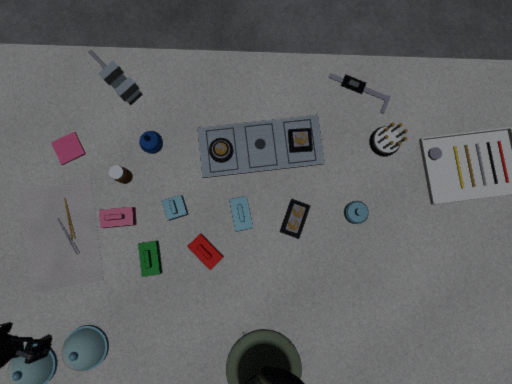

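View pics/side0.png

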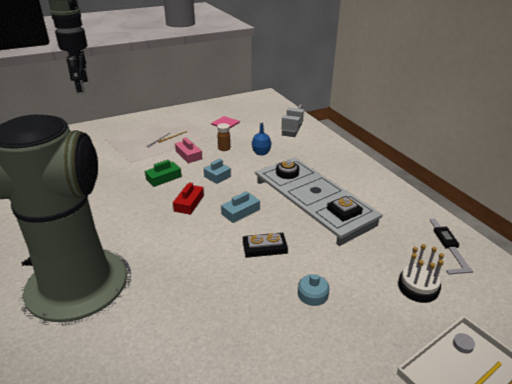

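The top view shows the shelf at (260,145) with the free dot at (260,144) between the round dish (220,150) and the square dish (300,140). The long dish is at (295,218), the long cover at (241,213), the square cover at (175,207) and the round cover at (357,212). The jar is at (120,174), the blower at (150,141) and the stand at (385,140). Next I'll enlarge this area.

Run:
```python
import cv2,numpy as np
im=cv2.imread("pics/top0.png")
def c(x0,y0,w,h,k): return cv2.resize(im[y0:y0+h,x0:x0+w],None,fx=k,fy=k,interpolation=cv2.INTER_CUBIC)
a=c(195,110,133,70,6); a=cv2.convertScaleAbs(a,alpha=1.5)
for i in range(0,133,10): cv2.line(a,(i*6,0),(i*6,5),(0,255,255)); cv2.putText(a,str(195+i),(i*6,14),0,.3,(0,255,255))
for i in range(0,70,10): cv2.putText(a,str(110+i),(0,i*6+4),0,.3,(0,255,255))
cv2.imwrite("pics/a.png",a)
parts=[]
for x0,y0 in((155,187),(220,193),(273,195),(337,190)):
    b=cv2.convertScaleAbs(c(x0,y0,42,45,9),alpha=1.4)
    for i in range(0,42,5): cv2.line(b,(i*9,0),(i*9,4),(0,255,255)); cv2.putText(b,str(x0+i),(i*9,13),0,.3,(0,255,255))
    for i in range(0,45,5): cv2.line(b,(0,i*9),(4,i*9),(0,255,255)); cv2.putText(b,str(y0+i),(5,i*9+4),0,.3,(0,255,255))
    parts.append(cv2.resize(b,(378,300) if 0 else (279,299)) if 0 else b)
g=np.vstack([np.hstack(parts[:2]),np.hstack(parts[2:])])
cv2.imwrite("pics/b.png",cv2.resize(g,None,fx=.74,fy=.74,interpolation=cv2.INTER_AREA))
```

```text
(no output)
```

View pics/a.png

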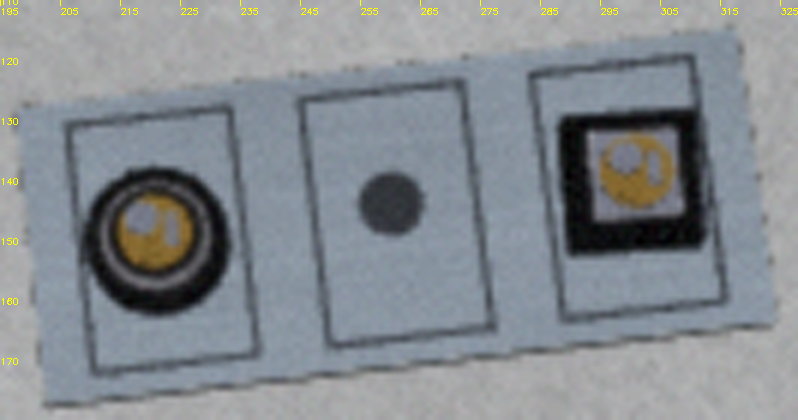

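View pics/b.png

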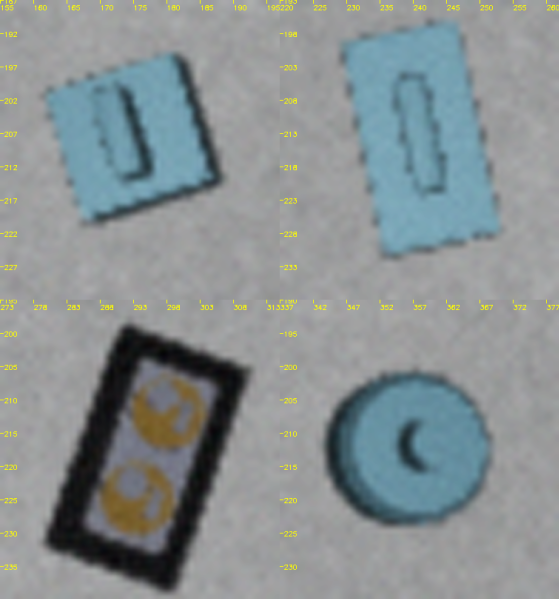

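The crops give these centres: free dot (259.8,143.6), round dish boss (220.5,149), square dish boss (300.6,138.4). I also read the cover and long-dish corners, and I'll fit the poses to them.

```bash
cat > h.py <<'E'
import numpy as np,cv2
from scipy.spatial.transform import Rotation as R
from scipy.optimize import least_squares
from cell import *
def proj(P,n="top"):
    m=camera_model(n); q=(np.atleast_2d(P)-m["origin"])@R.from_quat(m["rotation"]).as_matrix()
    q=q*[1,-1,-1]; p=q@m["camera_matrix"].T; return p[:,:2]/p[:,2:]
def unproj(px,z,n="top"):
    m=camera_model(n); d=np.linalg.solve(m["camera_matrix"],np.r_[px,1])*[1,-1,-1]
    d=R.from_quat(m["rotation"]).as_matrix()@d; return m["origin"]+d*(z-m["origin"][2])/d[2]
def rect(x,y,a,L,W,z):
    s=np.array([[1,1],[1,-1],[-1,-1],[-1,1]])*[L/2,W/2]
    c,si=np.cos(a),np.sin(a); return np.c_[s@np.array([[c,si],[-si,c]])+[x,y],np.full(4,z)]
def fit(px,L,W,z,n="top"):
    # px order: +x+y(TL), +x-y(TR), BR, BL
    px=np.array(px,float); g=unproj(px.mean(0),z,n)
    r=least_squares(lambda p:(proj(rect(*p,L,W,z),n)-px).ravel(),[g[0],g[1],0])
    return r.x.round(4),np.degrees(r.x[2]).round(1),np.abs(r.fun).max().round(2)
E
python3 - <<'E'
from h import *
o=.43
B=lambda l:np.array(l)-o
A=lambda l:np.array(l)/6+[195,110]-.42
print("sqcov",fit(B([(161.76,200.8),(181.7,195.3),(187.3,214.5),(168.2,220)]),.059,.059,.032))
print("lcov",fit(B([(229.2,199.8),(246.9,196),(252.9,227.8),(235.8,231.4)]),.095,.052,.032))
print("ldish",fit(B([(291.8,198.6),(310.5,205.6),(299.1,238.9),(279.8,231.5)]),.104,.060,.020))
print("place",fit(A([(301,99),(463,81),(494,327),(330,347)]),.124,.080,.04))
print("placeR?",fit(A([(67,123),(231,106),(259,354),(95,375)]),.124,.080,.04))
print("placeS?",fit(A([(531,72),(692,56),(726,298),(564,321)]),.124,.080,.04))
print("dot",unproj(A((391,204)),.04))
print("rdish boss",unproj(A((155.5,237)),.068),"base",unproj(A((159,240)),.06))
print("sq base",fit(A([(560,118),(697,109),(703,246),(569,254)]),.066,.066,.06))
print("sq boss",fit(A([(588,130),(677,127),(685,213),(595,222)]),.044,.044,.068))
print("rcov",unproj(B((357.,212.3)),.032),"knob",unproj(B(((431-279.7)/6.66+337,(446-299.7)/6.66+190)),.056))
for n,p,z in(("blow",(150,141),.1),("stand",(385,140),.0),("jar",(120,174),.05)): print(n,unproj(p,z))
# side-view overlay prediction
for n,P in(("x",0),): pass
print(R.from_quat(observe()["ee_rot"]).as_matrix().round(3))
im=cv2.imread("pics/side0.png")
cv2.imwrite("pics/s.png",cv2.convertScaleAbs(cv2.resize(im[150:310,190:390],None,fx=4,fy=3.75,interpolation=cv2.INTER_CUBIC),alpha=1.4))
E
```

```text
sqcov (array([0.4472, 0.2688, 0.3271]), np.float64(18.7), np.float64(0.55))
lcov (array([0.4345, 0.0765, 0.2267]), np.float64(13.0), np.float64(0.39))
ldish (array([ 0.4248, -0.0822, -0.3313]), np.float64(-19.0), np.float64(0.3))
place (array([0.636 , 0.0233, 0.1422]), np.float64(8.1), np.float64(0.23))
placeR? (array([0.6197, 0.1374, 0.1445]), np.float64(8.3), np.float64(0.42))
placeS? (array([ 0.6528, -0.0902,  0.145 ]), np.float64(8.3), np.float64(0.45))
dot [0.64027336 0.02637317 0.04      ]
rdish boss [0.61385524 0.13878545 0.068     ] base [0.61432013 0.13770967 0.06      ]
sq base (array([ 0.6497, -0.0894,  0.0776]), np.float64(4.4), np.float64(0.5))
sq boss (array([ 0.6518, -0.0902,  0.0944]), np.float64(5.4), np.float64(0.28))
rcov [ 0.44680579 -0.26061871  0.032     ] knob [ 0.4462505  -0.26130263  0.056     ]
blow [0.62353287 0.33116652 0.1       ]
stand [ 0.67290112 -0.36042889  0.        ]
jar [0.53707123 0.42470023 0.05      ]
[[-0.963  0.269 -0.001]
 [ 0.269  0.963 -0.001]
 [ 0.    -0.002 -1.   ]]
```

>>> carry_out(
  motion=[
    [[0,-14.4,-17.2,0,0,0,0],[0,-14.4,-17.2,0,0,0,0],[0,-14.4,-17.2,0,0,0,0],[0,-14.4,-17.2,0,0,0,0],[0,-14.4,-17.2,0,0,0,0]],
  ],
)

```text
time_s: 0.6
tcp_pos: [0.2406, 0.3221, 0.2309]
ee_rot: [0.137, 0.991, -0.001, -0.0]
wrist_force: [1.4, -0.1, -0.7]
finger_gap: 0.0853
gripper_force: 0.0
```

>>> carry_out(
  motion=[
    [[0,-14.4,-17.2,0,0,0,0],[0,-14.4,-17.2,0,0,0,0],[0,-14.4,-17.2,0,0,0,0],[0,-14.4,-17.2,0,0,0,0],[0,-14.4,-17.2,0,0,0,0]],
  ],
)

```text
time_s: 1.1
tcp_pos: [0.3337, 0.1179, 0.2313]
ee_rot: [0.138, 0.99, -0.0, 0.0]
wrist_force: [0.3, 0.0, 1.0]
finger_gap: 0.0854
gripper_force: 0.0
```

>>> carry_out(
  motion=[
    [[0,-14.4,-17.2,0,0,0,3.4],[0,-14.4,-17.2,5,0,0,3.4],[0,-14.4,-17.2,10,0,0,3.4],[0,-14.4,-17.2,13,0,0,3.4],[0,-14.4,-17.2,13,0,0,3.4]],
  ],
)

```text
time_s: 1.6
tcp_pos: [0.4195, -0.0714, 0.1164]
ee_rot: [0.166, 0.986, -0.0, 0.001]
wrist_force: [0.6, 0.3, 0.6]
finger_gap: 0.0857
gripper_force: 0.0
```

```bash
cat >> h.py <<'E'
def go(x,y,z,th):
    s=observe(); M=R.from_quat(s["ee_rot"]).as_matrix(); p=s["tcp_pos"]
    D=np.array([x,y,z])-p; t0=np.degrees(np.arctan2(M[1,1],M[0,1])); t=np.radians(th)
    Rt=np.array([[-np.sin(t),np.cos(t),0],[np.cos(t),np.sin(t),0],[0,0,-1.]])
    rv=R.from_matrix(M.T@Rt).as_rotvec(degrees=True)
    print("t",round(s["time_s"],2),"tcp",p.round(4),"th",t0.round(2),"gap",round(s["finger_gap"],4),"F",round(s["gripper_force"],1),"W",s["wrist_force"].round(1))
    print("  tool cm",(M.T@D*100).round(2),"turn",rv.round(2))
E
python3 -c "
from h import *
go(.4248,-.0822,.002,71)"
```

```text
t 1.6 tcp [ 0.4195 -0.0714  0.1164] th 70.91 gap 0.0857 F 0.0 W [0.6 0.3 0.6]
  tool cm [-0.84 -0.85 11.44] turn [ 0.01  0.08 -0.09]
```

>>> carry_out(
  motion=[
    [[0,-0.8,-0.8,4,0,0,0],[0,-0.8,-0.8,7.5,0,0,0],[0,-0.8,-0.8,7.5,0,0,0]],
  ],
)

```text
time_s: 1.9
tcp_pos: [0.4198, -0.0788, 0.0387]
ee_rot: [0.166, 0.986, 0.001, -0.004]
wrist_force: [-0.6, 0.7, -0.3]
finger_gap: 0.0853
gripper_force: 0.0
```

```bash
python3 -c "
from h import *
go(.4248,-.0822,.002,71)"
```

```text
t 1.9 tcp [ 0.4198 -0.0788  0.0387] th 70.9 gap 0.0853 F 0.0 W [-0.6  0.7 -0.3]
  tool cm [-0.62 -0.16  3.66] turn [ 0.01 -0.52 -0.1 ]
```

>>> carry_out(
  motion=[
    [[0,-0.5,-0.2,2,0,0,0],[0,-0.5,-0.2,3.4,0,0,0],[0,-0.5,-0.2,3.4,0,0,0],[0,-0.5,-0.2,3.4,0,0,0]],
  ],
)

```text
time_s: 2.3
tcp_pos: [0.4282, -0.083, 0.0095]
ee_rot: [0.165, 0.986, -0.0, 0.0]
wrist_force: [-0.1, 0.0, -0.4]
finger_gap: 0.0853
gripper_force: 0.0
```

```bash
python3 -c "
from h import *
go(.4248,-.0822,.002,71)"
```

```text
t 2.3 tcp [ 0.4282 -0.083   0.0095] th 71.01 gap 0.0853 F 0.0 W [-0.1  0.  -0.4]
  tool cm [ 0.35 -0.03  0.75] turn [0.   0.03 0.01]
```

>>> carry_out(
  motion=[
    [[0,0.3,0,0.7,0,0,0],[0,0.3,0,0.7,0,0,0],[255,0.3,0,0.7,0,0,0],[255,0.3,0,0.7,0,0,0],[255,0.3,0,0.7,0,0,0]],
  ],
)

```text
time_s: 2.8
tcp_pos: [0.4251, -0.0825, 0.0021]
ee_rot: [0.165, 0.986, -0.0, 0.0]
wrist_force: [-1.7, 1.1, 8.6]
finger_gap: 0.0583
gripper_force: 63.8
```

>>> carry_out(
  motion=[
    [[255,0,0,0,0,0,0],[255,0,0,0,0,0,0],[255,0,0,0,0,0,0]],
  ],
)

```text
time_s: 3.1
tcp_pos: [0.4251, -0.0825, 0.0021]
ee_rot: [0.165, 0.986, -0.0, 0.0]
wrist_force: [-2.7, 0.6, 8.0]
finger_gap: 0.0586
gripper_force: 63.8
```

```bash
python3 -c "
from h import *
go(.4248,-.0822,.142,71)"
```

```text
t 3.1 tcp [ 0.4251 -0.0825  0.0021] th 70.98 gap 0.0586 F 63.8 W [-2.7  0.6  8. ]
  tool cm [ 3.000e-02  1.000e-02 -1.399e+01] turn [-0.04  0.03 -0.02]
```

>>> carry_out(
  motion=[
    [[255,0,0,-2,0,0,0],[255,0,0,-6,0,0,0],[255,0,0,-9,0,0,0],[255,0,0,-10,0,0,0]],
  ],
)

```text
time_s: 3.5
tcp_pos: [0.4266, -0.0828, 0.1038]
ee_rot: [0.165, 0.986, -0.0, 0.002]
wrist_force: [-0.1, -0.2, -3.0]
finger_gap: 0.0581
gripper_force: 67.9
```

>>> carry_out(
  motion=[
    [[255,-3,3,0,0,0,-6],[255,-6.5,6.5,0,0,0,-14],[255,-10,10,0,0,0,-21],[255,-13.5,13.5,0,0,0,-27.2],[255,-16.5,16.9,0,0,0,-27.2]],
  ],
)

```text
time_s: 4.0
tcp_pos: [0.6372, 0.0248, 0.0995]
ee_rot: [-0.072, 0.997, 0.0, -0.001]
wrist_force: [-0.0, -1.4, -2.7]
finger_gap: 0.0582
gripper_force: 67.8
```

>>> carry_out(
  motion=[
    [[255,0,0,0,0,0,0],[255,0,0,0,0,0,0]],
  ],
)

```text
time_s: 4.2
tcp_pos: [0.6352, 0.0245, 0.0988]
ee_rot: [-0.072, 0.997, 0.0, -0.002]
wrist_force: [-0.6, 0.1, -3.3]
finger_gap: 0.0587
gripper_force: 67.8
```

```bash
python3 -c "
from h import *
go(.6365,.0238,.043,98.2)"
```

```text
t 4.2 tcp [0.6352 0.0245 0.0988] th 98.25 gap 0.0587 F 67.8 W [-0.6  0.1 -3.3]
  tool cm [-0.13 -0.09  5.58] turn [ 0.03 -0.2   0.05]
```

>>> carry_out(
  motion=[
    [[255,-0.1,-0.1,2,0,0,0],[255,-0.1,-0.1,4,0,0,0],[255,-0.1,-0.1,5,0,0,0],[255,-0.1,-0.1,5.2,0,0,0],[255,-0.1,-0.1,5.4,0,0,0]],
  ],
)

```text
time_s: 4.7
tcp_pos: [0.6367, 0.0225, 0.0474]
ee_rot: [-0.071, 0.997, 0.0, -0.0]
wrist_force: [0.7, 1.3, -2.0]
finger_gap: 0.0588
gripper_force: 67.7
```

>>> carry_out(
  motion=[
    [[255,0,0,0.1,0,0,0],[255,0,0,0.2,0,0,0]],
  ],
)

```text
time_s: 4.9
tcp_pos: [0.6378, 0.0227, 0.0462]
ee_rot: [-0.071, 0.997, -0.0, 0.001]
wrist_force: [-0.7, 0.2, -3.2]
finger_gap: 0.0587
gripper_force: 67.7
```

```bash
python3 -c "
from h import *
go(.6365,.0238,.042,98.2)"
```

```text
t 4.9 tcp [0.6378 0.0227 0.0462] th 98.16 gap 0.0587 F 67.7 W [-0.7  0.2 -3.2]
  tool cm [0.12 0.12 0.42] turn [-0.02  0.09 -0.04]
```

Not yet in contact, so continue down slowly.

>>> carry_out(
  motion=[
    [[255,0,0.1,0.2,0,0,0],[255,0,0.1,0.3,0,0,0],[255,0,0.1,0.4,0,0,0],[255,0,0.1,0.5,0,0,0],[255,0,0.1,0.5,0,0,0]],
  ],
)

```text
time_s: 5.4
tcp_pos: [0.6372, 0.024, 0.0422]
ee_rot: [-0.071, 0.997, -0.0, 0.0]
wrist_force: [-4.7, 1.3, 8.6]
finger_gap: 0.0583
gripper_force: 69.2
```

```bash
python3 -c "
from h import *
go(.6365,.0238,.042,98.2)"
```

```text
t 5.4 tcp [0.6372 0.024  0.0422] th 98.18 gap 0.0583 F 69.2 W [-4.7  1.3  8.6]
  tool cm [ 0.07 -0.01  0.02] turn [-0.02  0.04 -0.02]
```

>>> carry_out(
  motion=[
    [[40,0,0,0,0,0,0],[40,0,0,0,0,0,0],[40,0,0,-1,0,0,0],[40,0,0,-5,0,0,0],[40,0,0,-8,0,0,0]],
  ],
)

```text
time_s: 5.9
tcp_pos: [0.6373, 0.0239, 0.1221]
ee_rot: [-0.071, 0.997, -0.0, 0.0]
wrist_force: [1.1, -0.2, 0.8]
finger_gap: 0.0722
gripper_force: 0.0
```

>>> carry_out(
  motion=[
    [[160,4,1.7,0,0,0,-4.8],[160,8.5,3.6,0,0,0,-4.8],[160,13,5.5,0,0,0,-4.8],[160,17,7.2,0,0,0,-4.8],[160,19.3,8.1,0,0,0,-4.8]],
  ],
)

```text
time_s: 6.4
tcp_pos: [0.4308, 0.0774, 0.1207]
ee_rot: [-0.113, 0.994, 0.0, -0.001]
wrist_force: [-0.8, -0.1, 0.3]
finger_gap: 0.0321
gripper_force: 0.0
```

>>> carry_out(
  motion=[
    [[160,0,0,0,0,0,0],[160,0,0,0,0,0,0]],
  ],
)

```text
time_s: 6.6
tcp_pos: [0.4355, 0.0767, 0.1213]
ee_rot: [-0.113, 0.994, -0.0, 0.001]
wrist_force: [-0.2, 0.2, 0.1]
finger_gap: 0.0322
gripper_force: 0.0
```

Run:
```python
from h import *
go(.4345,.0765,.035,103)
im=read_camera("top"); cv2.imwrite("pics/t1.png",im)
a=cv2.resize(im[105:255,190:325],None,fx=5,fy=4,interpolation=cv2.INTER_CUBIC)
a=cv2.convertScaleAbs(cv2.resize(im[108:238,195:325],None,fx=4.6,fy=4.6,interpolation=cv2.INTER_CUBIC),alpha=1.6)
cv2.imwrite("pics/c.png",a)
```

```text
t 6.6 tcp [0.4355 0.0767 0.1213] th 102.99 gap 0.0322 F 0.0 W [-0.2  0.2  0.1]
  tool cm [0.12 0.01 8.63] turn [-0.04  0.14 -0.01]
```

View pics/c.png

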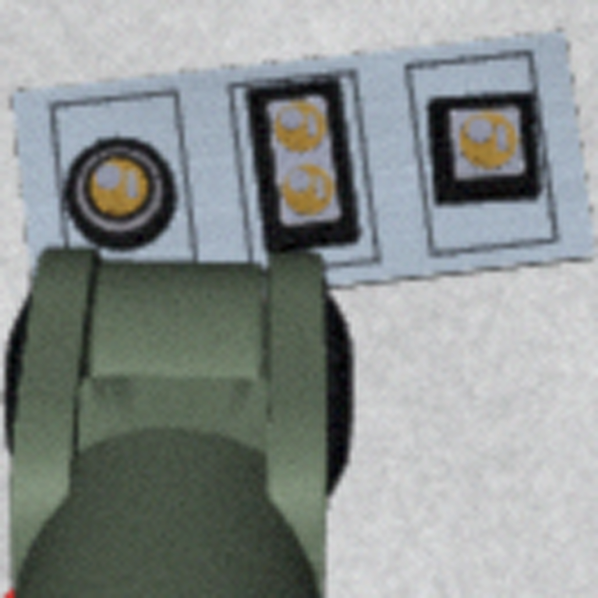

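The long dish stands in the free place at about crop (303,165), turned like the outline. I'll use it to calibrate camera against robot.

Run:
```python
from h import *
C=lambda l:(np.array(l)+.5)/4.6-.5+[195,108]
print("base",fit(C([(249,90),(339,79),(358,238),(266,250)]),.104,.060,.06))
print("boss",fit(C([(267,101),(326,97),(340,217),(281,226)]),.080,.037,.068))
print("sq",fit(C([(430,99),(532,93),(540,197),(437,204)]),.066,.066,.06), fit(C([(450,108),(515,105),(521,169),(456,176)]),.044,.044,.068))
print("rd",unproj(C((119,194)),.06),unproj(C((117.5,188)),.068))
```

```text
base (array([0.6363, 0.0248, 0.1379]), np.float64(7.9), np.float64(0.6))
boss (array([0.6367, 0.0248, 0.1344]), np.float64(7.7), np.float64(0.54))
sq (array([ 0.6498, -0.0895,  0.0866]), np.float64(5.0), np.float64(0.37)) (array([ 0.6532, -0.0888,  0.1029]), np.float64(5.9), np.float64(0.61))
rd [0.6136763  0.13941505 0.06      ] [0.61558024 0.1398278  0.068     ]
```

>>> carry_out(
  motion=[
    [[160,0.1,0,3,0,0,0],[160,0.1,0,6,0,0,0],[160,0.1,0,8,0,0,0],[160,0.1,0,8.5,0,0,0],[160,0.1,0,8.5,0,0,0]],
  ],
)

```text
time_s: 7.15
tcp_pos: [0.4341, 0.0762, 0.0349]
ee_rot: [-0.113, 0.994, 0.0, -0.001]
wrist_force: [-0.2, -1.1, 0.6]
finger_gap: 0.0319
gripper_force: 0.0
```

```bash
python3 -c "
from h import *
go(.4345,.0765,.035,103)"
```

```text
t 7.15 tcp [0.4341 0.0762 0.0349] th 102.94 gap 0.0319 F 0.0 W [-0.2 -1.1  0.6]
  tool cm [-0.05  0.02 -0.01] turn [ 0.01 -0.06 -0.06]
```

>>> carry_out(
  motion=[
    [[255,0,0,0,0,0,0],[255,0,0,0,0,0,0],[255,0,0,0,0,0,0],[255,0,0,0,0,0,0]],
  ],
)

```text
time_s: 7.55
tcp_pos: [0.4347, 0.0764, 0.0363]
ee_rot: [-0.113, 0.994, -0.0, 0.001]
wrist_force: [0.8, -1.4, 4.9]
finger_gap: 0.0126
gripper_force: 60.3
```

```bash
python3 -c "
from h import *
go(.4345,.0765,.135,103)"
```

```text
t 7.55 tcp [0.4347 0.0764 0.0363] th 102.97 gap 0.0126 F 60.3 W [ 0.8 -1.4  4.9]
  tool cm [-0.    0.01 -9.87] turn [-0.04  0.14 -0.03]
```

>>> carry_out(
  motion=[
    [[255,0,0,-2,0,0,0],[255,0,0,-6,0,0,0],[255,0,0,-9,0,0,0],[255,0,0,-10,0,0,0]],
  ],
)

```text
time_s: 7.95
tcp_pos: [0.4353, 0.0765, 0.1383]
ee_rot: [-0.113, 0.994, -0.0, 0.002]
wrist_force: [0.9, -0.2, -0.3]
finger_gap: 0.0126
gripper_force: 59.6
```

>>> carry_out(
  motion=[
    [[255,-4,-2,0,0,0,4.8],[255,-8.3,-4.2,0,0,0,4.8],[255,-12.5,-6.5,0,0,0,4.8],[255,-16.5,-8.6,0,0,0,4.8],[255,-18.5,-9.6,0,0,0,4.8]],
  ],
)

```text
time_s: 8.45
tcp_pos: [0.6384, 0.0231, 0.1341]
ee_rot: [-0.071, 0.998, -0.0, 0.001]
wrist_force: [0.1, 0.4, -1.1]
finger_gap: 0.013
gripper_force: 59.6
```

>>> carry_out(
  motion=[
    [[255,0,0,0,0,0,0],[255,0,0,0,0,0,0],[255,0,0,0,0,0,0]],
  ],
)

```text
time_s: 8.75
tcp_pos: [0.6337, 0.0248, 0.1345]
ee_rot: [-0.071, 0.997, 0.0, -0.001]
wrist_force: [0.1, -0.3, -1.2]
finger_gap: 0.0128
gripper_force: 59.6
```

```bash
python3 -c "
from h import *
go(.637,.024,.096,98.2)"
```

```text
t 8.75 tcp [0.6337 0.0248 0.1345] th 98.19 gap 0.0128 F 59.6 W [ 0.1 -0.3 -1.2]
  tool cm [-0.33 -0.13  3.85] turn [ 0.04 -0.14 -0.01]
```

>>> carry_out(
  motion=[
    [[255,-0.1,-0.1,1,0,0,0],[255,-0.1,-0.1,1.5,0,0,0],[255,-0.1,-0.1,1.5,0,0,0]],
  ],
)

```text
time_s: 9.05
tcp_pos: [0.6351, 0.0239, 0.1191]
ee_rot: [-0.071, 0.997, 0.0, -0.001]
wrist_force: [0.4, -0.2, -0.7]
finger_gap: 0.0126
gripper_force: 59.6
```

>>> carry_out(
  motion=[
    [[255,0,0,0,0,0,0]],
  ],
)

```text
time_s: 9.15
tcp_pos: [0.636, 0.0237, 0.1201]
ee_rot: [-0.071, 0.997, 0.0, -0.0]
wrist_force: [-0.2, -0.5, -0.8]
finger_gap: 0.0126
gripper_force: 59.6
```

>>> carry_out(
  motion=[
    [[255,0,0,0,0,0,0]],
  ],
)

```text
time_s: 9.25
tcp_pos: [0.6366, 0.0236, 0.1206]
ee_rot: [-0.071, 0.997, -0.0, 0.0]
wrist_force: [0.6, -0.3, -0.5]
finger_gap: 0.0127
gripper_force: 59.6
```

>>> carry_out(
  motion=[
    [[255,0,0,0,0,0,0]],
  ],
)

```text
time_s: 9.35
tcp_pos: [0.6367, 0.0236, 0.1207]
ee_rot: [-0.071, 0.997, -0.0, 0.0]
wrist_force: [0.1, -0.1, -1.0]
finger_gap: 0.0128
gripper_force: 59.6
```

```bash
python3 -c "
from h import *
go(.637,.024,.096,98.2)"
```

```text
t 9.35 tcp [0.6367 0.0236 0.1207] th 98.17 gap 0.0128 F 59.6 W [ 0.1 -0.1 -1. ]
  tool cm [-0.04  0.04  2.47] turn [-0.01  0.03 -0.03]
```

Settled and on target; it takes about 0.5 s to settle. Lower it.

>>> carry_out(
  motion=[
    [[255,0,0,0.6,0,0,0],[255,0,0,1.2,0,0,0],[255,0,0,1.8,0,0,0],[255,0,0,2.1,0,0,0],[255,0,0,2.3,0,0,0]],
  ],
)

```text
time_s: 9.85
tcp_pos: [0.6361, 0.0236, 0.0966]
ee_rot: [-0.071, 0.997, 0.0, -0.0]
wrist_force: [0.6, -0.6, -1.2]
finger_gap: 0.013
gripper_force: 59.6
```

>>> carry_out(
  motion=[
    [[255,0,0,0.1,0,0,0],[255,0,0,0.2,0,0,0],[255,0,0,0.2,0,0,0],[255,0,0,0.2,0,0,0]],
  ],
)

```text
time_s: 10.25
tcp_pos: [0.6362, 0.0234, 0.0963]
ee_rot: [-0.071, 0.997, -0.0, -0.0]
wrist_force: [-3.5, -1.0, 4.6]
finger_gap: 0.0127
gripper_force: 60.4
```

```bash
python3 -c "
from h import *
go(.637,.024,.096,98.2)"
```

```text
t 10.25 tcp [0.6362 0.0234 0.0963] th 98.17 gap 0.0127 F 60.4 W [-3.5 -1.   4.6]
  tool cm [-0.08  0.05  0.03] turn [-0.01 -0.   -0.03]
```

>>> carry_out(
  motion=[
    [[160,0,0,0,0,0,0],[160,0,0,0,0,0,0],[160,0,0,-1,0,0,0],[160,0,0,-4,0,0,0],[160,0,0,-6,0,0,0]],
  ],
)

```text
time_s: 10.75
tcp_pos: [0.6371, 0.0235, 0.1573]
ee_rot: [-0.071, 0.997, -0.0, 0.001]
wrist_force: [0.8, 0.1, -0.3]
finger_gap: 0.0317
gripper_force: 0.0
```

>>> carry_out(
  motion=[
    [[160,2,3.5,0,0,0,0],[160,4,7,0,0,0,0],[160,6,10.5,0,0,0,0],[160,7.6,13.5,0,0,0,0]],
  ],
)

```text
time_s: 11.15
tcp_pos: [0.541, 0.1477, 0.1562]
ee_rot: [-0.071, 0.997, 0.0, 0.0]
wrist_force: [-0.4, 0.5, -0.1]
finger_gap: 0.0319
gripper_force: 0.0
```

>>> carry_out(
  motion=[
    [[160,2,3.5,0,0,0,-5],[160,4,7,0,0,0,-10.5],[160,6,10.5,2,0,0,-10.5],[160,7.6,13.4,5,0,0,-10.5],[160,7.6,13.4,7,0,0,-10.5]],
  ],
)

```text
time_s: 11.65
tcp_pos: [0.4448, 0.2709, 0.0848]
ee_rot: [-0.165, 0.986, 0.001, -0.001]
wrist_force: [-0.5, -0.9, -0.2]
finger_gap: 0.0318
gripper_force: 0.0
```

>>> carry_out(
  motion=[
    [[160,0,0,0,0,0,0],[160,0,0,0,0,0,0],[160,0,0,0,0,0,0],[160,0,0,0,0,0,0]],
  ],
)

```text
time_s: 12.05
tcp_pos: [0.4494, 0.2681, 0.0867]
ee_rot: [-0.162, 0.987, 0.0, 0.001]
wrist_force: [-0.8, -0.3, 0.2]
finger_gap: 0.0317
gripper_force: 0.0
```

Run:
```python
from h import *
go(.447,.268,.035,108.7)
im=read_camera("top"); im2=read_camera("side")
a=cv2.convertScaleAbs(cv2.resize(im[100:250,140:330],None,fx=3.1,fy=3.1,interpolation=cv2.INTER_CUBIC),alpha=1.6)
b=cv2.convertScaleAbs(cv2.resize(im2[130:260,200:390],None,fx=2,fy=2,interpolation=cv2.INTER_CUBIC),alpha=1.6)
a=a[:,:410] if 0 else a
cv2.imwrite("pics/d.png",cv2.resize(np.vstack([a,cv2.resize(b,(a.shape[1],400))]),None,fx=.69,fy=.69))
```

```text
t 12.05 tcp [0.4494 0.2681 0.0867] th 108.6 gap 0.0317 F 0.0 W [-0.8 -0.3  0.2]
  tool cm [0.24 0.06 5.17] turn [ 0.01  0.15 -0.1 ]
```

View pics/d.png

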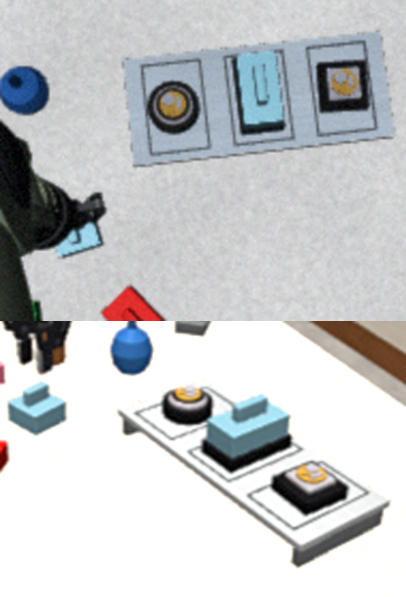

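The long cover sits level on its dish at about (262,92) in the top part. The gripper is above the square cover.

>>> carry_out(
  motion=[
    [[160,0.2,0,2,0,0,0],[160,0.2,0,4,0,0,0],[160,0.2,0,5.1,0,0,0],[160,0.2,0,5.1,0,0,0],[160,0.2,0,5.1,0,0,0]],
  ],
)

```text
time_s: 12.65
tcp_pos: [0.4462, 0.2675, 0.0347]
ee_rot: [-0.162, 0.987, -0.0, 0.0]
wrist_force: [0.3, 0.6, -0.2]
finger_gap: 0.0313
gripper_force: 0.0
```

>>> carry_out(
  motion=[
    [[160,0,0,0,0,0,0],[160,0,0,0,0,0,0]],
  ],
)

```text
time_s: 12.85
tcp_pos: [0.4466, 0.2678, 0.0352]
ee_rot: [-0.162, 0.987, 0.0, 0.001]
wrist_force: [0.1, -0.4, -0.1]
finger_gap: 0.0319
gripper_force: 0.0
```

```bash
python3 -c "
from h import *
go(.447,.268,.035,108.7)"
```

```text
t 12.85 tcp [0.4466 0.2678 0.0352] th 108.67 gap 0.0319 F 0.0 W [ 0.1 -0.4 -0.1]
  tool cm [-0.04  0.    0.02] turn [ 0.01  0.09 -0.03]
```

>>> carry_out(
  motion=[
    [[255,0,0,0,0,0,0],[255,0,0,0,0,0,0],[255,0,0,0,0,0,0],[255,0,0,0,0,0,0]],
  ],
)

```text
time_s: 13.25
tcp_pos: [0.4462, 0.2679, 0.0348]
ee_rot: [-0.162, 0.987, 0.0, 0.0]
wrist_force: [-1.3, 1.1, 5.2]
finger_gap: 0.0127
gripper_force: 60.3
```

>>> carry_out(
  motion=[
    [[255,0,0,-2,0,0,0],[255,0,0,-6,0,0,0],[255,0,0,-10,0,0,0],[255,0,0,-12.5,0,0,0],[255,0,0,-13,0,0,0]],
  ],
)

```text
time_s: 13.75
tcp_pos: [0.4477, 0.2682, 0.1671]
ee_rot: [-0.162, 0.987, 0.0, 0.002]
wrist_force: [0.7, 0.0, -1.1]
finger_gap: 0.0128
gripper_force: 59.4
```

>>> carry_out(
  motion=[
    [[255,-0.8,-4,0,0,0,0],[255,-1.6,-8.5,0,0,0,0],[255,-2.4,-13,0,0,0,0],[255,-3.2,-17.5,0,0,0,0],[255,-3.9,-20.2,0,0,0,0]],
  ],
)

```text
time_s: 14.25
tcp_pos: [0.5477, 0.0857, 0.1625]
ee_rot: [-0.161, 0.987, -0.0, -0.001]
wrist_force: [1.1, 1.3, -0.9]
finger_gap: 0.0128
gripper_force: 59.4
```

>>> carry_out(
  motion=[
    [[255,-0.8,-4,0,0,0,4],[255,-1.6,-8.5,0,0,0,10],[255,-2.4,-13,0,0,0,13.5],[255,-3.2,-17.5,0,0,0,13.5],[255,-3.9,-20.2,0,0,0,13.5]],
  ],
)

```text
time_s: 14.75
tcp_pos: [0.6493, -0.0935, 0.1619]
ee_rot: [-0.044, 0.999, -0.0, -0.001]
wrist_force: [0.3, 0.2, -1.0]
finger_gap: 0.0127
gripper_force: 59.4
```

>>> carry_out(
  motion=[
    [[255,0,0,2,0,0,0],[255,0,0,3,0,0,0],[255,0,0,3,0,0,0],[255,0,0,3,0,0,0],[255,0,0,3,0,0,0]],
  ],
)

```text
time_s: 15.25
tcp_pos: [0.6493, -0.0895, 0.1349]
ee_rot: [-0.046, 0.999, -0.0, 0.0]
wrist_force: [-0.6, -0.2, -0.3]
finger_gap: 0.0128
gripper_force: 59.4
```

```bash
python3 -c "
from h import *
go(.651,-.0905,.096,95.2)"
```

```text
t 15.25 tcp [ 0.6493 -0.0895  0.1349] th 95.23 gap 0.0128 F 59.4 W [-0.6 -0.2 -0.3]
  tool cm [-0.16 -0.12  3.89] turn [-0.01  0.03  0.03]
```

>>> carry_out(
  motion=[
    [[255,-0.2,-0.1,1.5,0,0,0],[255,-0.2,-0.1,2.3,0,0,0],[255,-0.2,-0.1,2.3,0,0,0],[255,-0.2,-0.1,2.3,0,0,0],[255,-0.2,-0.1,2.3,0,0,0]],
  ],
)

```text
time_s: 15.75
tcp_pos: [0.6514, -0.0911, 0.1116]
ee_rot: [-0.045, 0.999, -0.0, 0.0]
wrist_force: [-0.5, -0.0, -0.0]
finger_gap: 0.0128
gripper_force: 59.4
```

>>> carry_out(
  motion=[
    [[255,0,0,0,0,0,0]],
  ],
)

```text
time_s: 15.85
tcp_pos: [0.6515, -0.0911, 0.1118]
ee_rot: [-0.045, 0.999, -0.0, 0.0]
wrist_force: [-0.0, -0.1, -1.4]
finger_gap: 0.0129
gripper_force: 59.4
```

```bash
python3 -c "
from h import *
go(.651,-.0905,.096,95.2)"
```

```text
t 15.85 tcp [ 0.6515 -0.0911  0.1118] th 95.17 gap 0.0129 F 59.4 W [-0.  -0.1 -1.4]
  tool cm [0.05 0.07 1.58] turn [-0.01  0.04 -0.03]
```

>>> carry_out(
  motion=[
    [[255,0,0.1,0.4,0,0,0],[255,0,0.1,0.7,0,0,0],[255,0,0.1,1.0,0,0,0],[255,0,0.1,1.2,0,0,0],[255,0,0.1,1.4,0,0,0]],
  ],
)

```text
time_s: 16.35
tcp_pos: [0.651, -0.09, 0.097]
ee_rot: [-0.045, 0.999, 0.0, -0.0]
wrist_force: [0.0, 0.3, -1.1]
finger_gap: 0.0127
gripper_force: 59.4
```

>>> carry_out(
  motion=[
    [[255,0,0,0.1,0,0,0],[255,0,0,0.2,0,0,0],[255,0,0,0.3,0,0,0],[255,0,0,0.3,0,0,0]],
  ],
)

```text
time_s: 16.75
tcp_pos: [0.6512, -0.09, 0.0949]
ee_rot: [-0.045, 0.999, -0.0, 0.0]
wrist_force: [-1.7, 1.1, 2.3]
finger_gap: 0.0128
gripper_force: 59.7
```

```bash
python3 -c "
from h import *
go(.651,-.0905,.095,95.2)"
```

```text
t 16.75 tcp [ 0.6512 -0.09    0.0949] th 95.17 gap 0.0128 F 59.7 W [-1.7  1.1  2.3]
  tool cm [ 0.02 -0.05 -0.01] turn [-0.01  0.02 -0.03]
```

>>> carry_out(
  motion=[
    [[160,0,0,0,0,0,0],[160,0,0,0,0,0,0],[160,0,0,-1,0,0,0],[160,0,0,-4,0,0,0],[160,0,0,-6,0,0,0]],
  ],
)

```text
time_s: 17.25
tcp_pos: [0.6517, -0.0902, 0.1564]
ee_rot: [-0.045, 0.999, -0.0, 0.001]
wrist_force: [0.4, -0.4, 1.5]
finger_gap: 0.0317
gripper_force: 0.0
```

>>> carry_out(
  motion=[
    [[110,4,-2.8,0,0,0,0],[110,8,-5.6,0,0,0,0],[110,12,-8.4,0,0,0,0],[110,16,-11.2,0,0,0,0],[110,19.9,-13.9,0,0,0,0]],
  ],
)

```text
time_s: 17.75
tcp_pos: [0.4642, -0.2476, 0.1553]
ee_rot: [-0.045, 0.999, -0.001, 0.001]
wrist_force: [0.4, -0.4, -0.1]
finger_gap: 0.0487
gripper_force: 0.0
```

>>> carry_out(
  motion=[
    [[110,2,-1.4,2,0,0,0],[110,2,-1.4,6,0,0,0],[110,2,-1.4,7,0,0,0],[110,2,-1.4,7,0,0,0],[110,2,-1.4,7,0,0,0]],
  ],
)

```text
time_s: 18.25
tcp_pos: [0.4478, -0.2622, 0.0854]
ee_rot: [-0.046, 0.999, -0.0, 0.0]
wrist_force: [-0.2, 0.6, 0.7]
finger_gap: 0.0486
gripper_force: 0.0
```

>>> carry_out(
  motion=[
    [[110,0,0,0,0,0,0],[110,0,0,0,0,0,0]],
  ],
)

```text
time_s: 18.45
tcp_pos: [0.448, -0.2624, 0.0856]
ee_rot: [-0.046, 0.999, -0.001, 0.001]
wrist_force: [0.6, -0.7, -0.5]
finger_gap: 0.0484
gripper_force: 0.0
```

Run:
```python
from h import *
go(.4465,-.262,.035,95.2)
im=read_camera("top"); im2=read_camera("side")
a=cv2.convertScaleAbs(cv2.resize(im[100:240,190:390],None,fx=3,fy=3,interpolation=cv2.INTER_CUBIC),alpha=1.6)
b=cv2.convertScaleAbs(cv2.resize(im2[140:310,210:400],(600,530),interpolation=cv2.INTER_CUBIC),alpha=1.6)
cv2.imwrite("pics/e.png",cv2.resize(np.vstack([a,b]),None,fx=.63,fy=.63))
```

```text
t 18.45 tcp [ 0.448  -0.2624  0.0856] th 95.23 gap 0.0484 F 0.0 W [ 0.6 -0.7 -0.5]
  tool cm [0.15 0.06 5.06] turn [-0.09  0.09  0.03]
```

View pics/e.png

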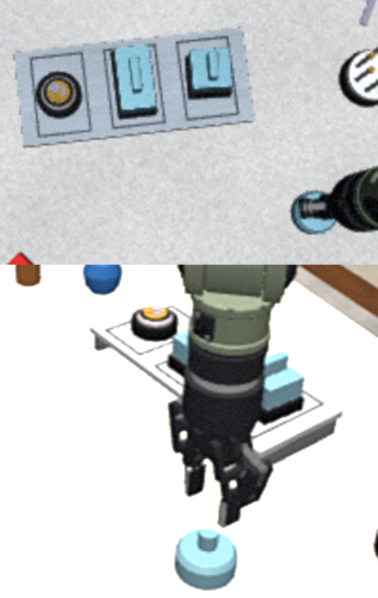

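The long and square covers are both seated, at about (135,78) and (207,70), and the gripper is over the round cover.

>>> carry_out(
  motion=[
    [[110,0.1,0,2,0,0,0],[110,0.1,0,4,0,0,0],[110,0.1,0,5.0,0,0,0],[110,0.1,0,5.0,0,0,0],[110,0.1,0,5.0,0,0,0]],
  ],
)

```text
time_s: 19.05
tcp_pos: [0.446, -0.2623, 0.0347]
ee_rot: [-0.045, 0.999, -0.0, 0.0]
wrist_force: [0.6, -0.4, 0.7]
finger_gap: 0.0486
gripper_force: 0.0
```

>>> carry_out(
  motion=[
    [[110,0,0,0,0,0,0],[110,0,0,0,0,0,0],[255,0,0,0,0,0,0],[255,0,0,0,0,0,0],[255,0,0,0,0,0,0]],
  ],
)

```text
time_s: 19.55
tcp_pos: [0.4461, -0.2625, 0.035]
ee_rot: [-0.045, 0.999, -0.0, 0.0]
wrist_force: [-0.8, 0.3, 5.1]
finger_gap: 0.0197
gripper_force: 58.6
```

>>> carry_out(
  motion=[
    [[255,0,0,0,0,0,0],[255,0,0,0,0,0,0]],
  ],
)

```text
time_s: 19.75
tcp_pos: [0.4461, -0.2625, 0.035]
ee_rot: [-0.045, 0.999, -0.0, 0.0]
wrist_force: [-1.5, 0.0, 6.0]
finger_gap: 0.0201
gripper_force: 58.6
```

```bash
python3 -c "
from h import *
go(.4465,-.262,.035,95.2)
go(.6147,.1380,.165,95.2)"
```

```text
t 19.75 tcp [ 0.4461 -0.2625  0.035 ] th 95.17 gap 0.0201 F 58.6 W [-1.5  0.   6. ]
  tool cm [-0.05  0.05  0.  ] turn [-0.05  0.03 -0.03]
t 19.75 tcp [ 0.4461 -0.2625  0.035 ] th 95.17 gap 0.0201 F 58.6 W [-1.5  0.   6. ]
  tool cm [-20.41  38.36 -13.02] turn [-0.05  0.03 -0.03]
```

>>> carry_out(
  motion=[
    [[255,0,0,-2,0,0,0],[255,0,0,-6,0,0,0],[255,0,0,-10,0,0,0],[255,0,0,-13,0,0,0],[255,0,0,-14,0,0,0]],
  ],
)

```text
time_s: 20.25
tcp_pos: [0.4473, -0.2633, 0.1775]
ee_rot: [-0.045, 0.999, -0.002, 0.002]
wrist_force: [0.3, -0.5, -1.0]
finger_gap: 0.02
gripper_force: 58.9
```

>>> carry_out(
  motion=[
    [[255,-2,3.8,0,0,0,0],[255,-4.1,7.7,0,0,0,0],[255,-6.2,11.6,0,0,0,0],[255,-8.3,15.6,0,0,0,0],[255,-10.2,19.2,0,0,0,0]],
  ],
)

```text
time_s: 20.75
tcp_pos: [0.5298, -0.0597, 0.173]
ee_rot: [-0.045, 0.999, 0.0, -0.001]
wrist_force: [0.4, 0.2, -0.4]
finger_gap: 0.0199
gripper_force: 58.9
```

>>> carry_out(
  motion=[
    [[255,-2,3.8,0,0,0,0],[255,-4.1,7.7,0,0,0,0],[255,-6.2,11.6,0,0,0,0],[255,-8.3,15.6,0,0,0,0],[255,-10.2,19.2,0,0,0,0]],
  ],
)

```text
time_s: 21.25
tcp_pos: [0.6142, 0.1407, 0.1726]
ee_rot: [-0.045, 0.999, -0.0, -0.001]
wrist_force: [1.2, -0.4, -0.4]
finger_gap: 0.0197
gripper_force: 58.9
```

>>> carry_out(
  motion=[
    [[255,0,0,2,0,0,0],[255,0,0,4,0,0,0],[255,0,0,5,0,0,0],[255,0,0,5,0,0,0],[255,0,0,5,0,0,0]],
  ],
)

```text
time_s: 21.75
tcp_pos: [0.6143, 0.1383, 0.1242]
ee_rot: [-0.045, 0.999, -0.0, -0.0]
wrist_force: [0.4, 0.3, 0.1]
finger_gap: 0.0198
gripper_force: 59.0
```

>>> carry_out(
  motion=[
    [[255,0,0,0,0,0,0],[255,0,0,0,0,0,0]],
  ],
)

```text
time_s: 21.95
tcp_pos: [0.6151, 0.1384, 0.1254]
ee_rot: [-0.045, 0.999, 0.0, 0.001]
wrist_force: [0.3, -0.8, -0.9]
finger_gap: 0.0196
gripper_force: 59.0
```

```bash
python3 -c "
from h import *
go(.6145,.138,.095,95.2)"
```

```text
t 21.95 tcp [0.6151 0.1384 0.1254] th 95.14 gap 0.0196 F 59.0 W [ 0.3 -0.8 -0.9]
  tool cm [ 0.07 -0.03  3.04] turn [ 0.    0.1  -0.06]
```

>>> carry_out(
  motion=[
    [[255,0,0,1,0,0,0],[255,0,0,1.7,0,0,0],[255,0,0,2.1,0,0,0],[255,0,0,2.5,0,0,0],[255,0,0,2.8,0,0,0]],
  ],
)

```text
time_s: 22.45
tcp_pos: [0.6142, 0.1386, 0.0958]
ee_rot: [-0.045, 0.999, -0.0, -0.0]
wrist_force: [0.3, 0.6, -1.0]
finger_gap: 0.0196
gripper_force: 59.0
```

>>> carry_out(
  motion=[
    [[255,0,0,0.1,0,0,0],[255,0,0,0.2,0,0,0],[255,0,0,0.3,0,0,0],[255,0,0,0.3,0,0,0]],
  ],
)

```text
time_s: 22.85
tcp_pos: [0.6141, 0.1386, 0.095]
ee_rot: [-0.045, 0.999, -0.0, 0.0]
wrist_force: [-5.2, 0.1, 10.4]
finger_gap: 0.0194
gripper_force: 60.2
```

```bash
python3 -c "
from h import *
go(.6145,.138,.095,95.2)"
```

```text
t 22.85 tcp [0.6141 0.1386 0.095 ] th 95.18 gap 0.0194 F 60.2 W [-5.2  0.1 10.4]
  tool cm [-0.03 -0.07  0.  ] turn [-0.01  0.02 -0.02]
```

Seated height reached. Release, lift, and check. I'll back away toward the robot.

>>> carry_out(
  motion=[
    [[130,0,0,0,0,0,0],[130,0,0,0,0,0,0],[130,0,0,-1,0,0,0],[130,0,0,-5,0,0,0],[130,0,0,-9,0,0,0]],
  ],
)

```text
time_s: 23.35
tcp_pos: [0.6136, 0.1385, 0.1838]
ee_rot: [-0.045, 0.999, -0.0, -0.001]
wrist_force: [0.7, 0.6, 0.8]
finger_gap: 0.0419
gripper_force: 0.0
```

>>> carry_out(
  motion=[
    [[130,4,0,0,0,0,0],[130,8,0,0,0,0,0],[130,12,0,0,0,0,0],[130,16,0,0,0,0,0],[130,20,0,0,0,0,0]],
  ],
)

```text
time_s: 23.85
tcp_pos: [0.4139, 0.1205, 0.1839]
ee_rot: [-0.045, 0.999, 0.0, 0.001]
wrist_force: [-0.1, 0.8, 0.3]
finger_gap: 0.0418
gripper_force: 0.0
```

>>> carry_out(
  motion=[
    [[130,0,0,0,0,0,0],[130,0,0,0,0,0,0],[130,0,0,0,0,0,0]],
  ],
)

```text
time_s: 24.15
tcp_pos: [0.4169, 0.1207, 0.1842]
ee_rot: [-0.045, 0.999, 0.0, 0.001]
wrist_force: [0.8, 0.5, -0.5]
finger_gap: 0.0419
gripper_force: 0.0
```

Run:
```python
from h import *
im=read_camera("top"); im2=read_camera("side")
a=cv2.convertScaleAbs(cv2.resize(im[100:200,190:330],None,fx=3.5,fy=3.5,interpolation=cv2.INTER_CUBIC),alpha=1.6)
b=cv2.convertScaleAbs(cv2.resize(im2[140:250,210:390],(490,245),interpolation=cv2.INTER_CUBIC),alpha=1.6)
cv2.imwrite("pics/f.png",np.vstack([a,b])[:598])
```

```text
(no output)
```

View pics/f.png

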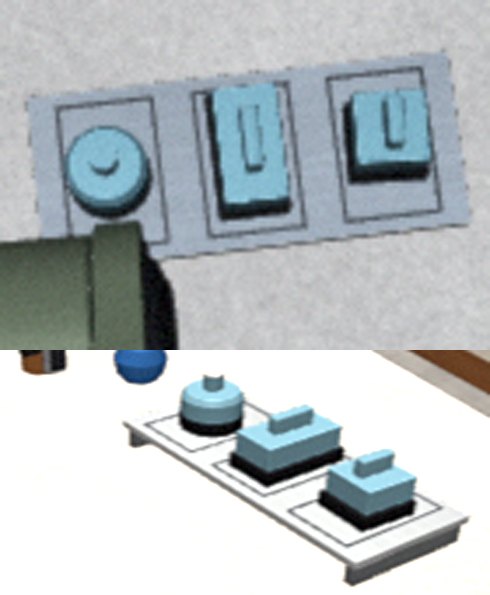

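All three covers sit level on their own dishes, round at about (105,165), long at (250,150) and square at (388,130). The arm is clear of them.

```bash
python3 -c "
from cell import *
print(sign_off())"
```

```text
the job is handed in; nothing more can be done
None
```

The job is handed in after about 24 s on the robot's clock: the long dish is in the free place, all three dishes look level under their matching covers in the last pictures, and no verdict came back from the hand-in.

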